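# Tuck the flap of the cutlery box

## Robot

A 6-joint arm with a two-finger parallel gripper is mounted at the origin on a cart in front of the work surface, level with it; the furniture and walls round the work are solid. World frame = base frame: x ahead of the robot, y to its left, z up, the work surface at z = 0. Lengths are in m, angles in rad, forces in N, time in s.
With the tool pointing down it reaches from about 0.375 to 0.975 m from the base axis. Payload 3.8 kg.
Tool frame: the origin (TCP) lies at the very end of the fingers, on their centre line; the grasp point (between the pads) lies 19 mm behind it (bot.grip_point_offset is the distance from the TCP to the grasp point, in m); z points along the fingers, y is the line along which they close (so a half turn about z gives the same grasp; the last joint's range is limited). The gripper opens to 88 mm and grips with 3 to 60 N. Pads are 18 mm wide; open, the fingers measure 123 mm over their backs; the gripper's body (75 mm by 187 mm) begins 45 mm behind the grasp point.
Start: joints at [1.14, 0.264, 1.604, -0, 1.274, -0.037], TCP at [0.259, 0.623, 0.239] pointing down, gripper open.
Joint ranges: [-2.63, 2.63], [-0.94, 2.18], [0.31, 2.57], [-1.31, 4.45], [0, 2.66], [-2.55, 2.55]. Speed limits (rad/s): [2.57, 2.57, 3.14, 3.14, 3.14, 3.14].

## Interface

Orientations are given as a 3x3 rotation matrix whose columns are the frame's x, y, z axes.
In Python, from rig import bot, camera, ticket gives the robot as it stands.
- The arm moves only by the shell command python3 -m pendant 'ROWS' [FORCE]. ROWS is JSON, one flat list of numbers, 7 for each row, row after row: the shift along the tool's x, y, z in cm, then the turn, a rotation vector about the tool's x, y, z in degrees, then the closure, from -1 (fully open) to 1 (shut). In form: [dx, dy, dz, ax, ay, az, grip, dx, dy, dz, ax, ay, az, grip, ...]. A call has 1 to 12 rows; each row is the pose to reach, as a shift and turn from the pose commanded when the call began, along the tool's axes at that moment; what a row does not reach only later rows make up. A row lasts 1/12 s, in which the tool goes at most 41.7 mm and 7.16 degrees, less where a joint would pass 70% of its speed; a pose out of reach is approached as far as the arm can. A call with a gripper value outside its range is refused whole. The fingers move at their own pace and stop on an object; FORCE is the grip in N (left out, the last holds). Time passes only in rows, so rows that repeat a pose let the fingers close. It gives the time, the measured TCP pose, the force, the opening and the grip force at its end, in the units of the state.
- bot.observe(): the state, without advancing time (a new reading comes with each control period).
- camera(name): name is "scene" or "top" or "wrist"; returns a dict with "color" (400x640x3 uint8, red, green, blue), "fx", "fy", "cx", "cy" (pixels), "rvec" (rotation vector, rad) and "tvec" (3), from world to camera coordinates, as OpenCV has them; the wrist camera has in their place "tool_from_camera" (4x4, takes a point from camera to tool coordinates, whose origin is the TCP and whose axes are the flange's). Camera axes: x right, y down, z forward; pixel columns grow to the right and rows downward; lengths in m; the calibration is good to about 2 mm. A picture is of the moment at which its call begins: read the wrist's pose just before it. There is no depth.
- ticket.job_done(): hands the job in; it is judged then, once.
The state is a dict: "time": time; "qpos": joint angles; "qvel": joint speeds; "tau": joint torques, N m; "ee_pos": TCP position; "ee_rot": TCP orientation; "ft_force": force on the tool from outside, world axes, zero at the start; "ft_torque": the same for the moment, N m; "opening": opening from 0.0 (shut) to 1.0 (fully open); "gripper_force": force on a finger pad.
Only numpy, scipy, OpenCV 4.12 (cv2) and the standard library are available. Lean on these libraries where they do the work, as an engineer would, in place of code of your own. Each camera call takes 0.05 s, during which the arm holds its last target. There are 200 camera calls.

## Task

Close the small brown cardboard cutlery box: with the fingertips, push its open flap over from the outside until it lies flat, keep it pressed down, and push it along by its thumb ridge until its free edge is tucked fully home beneath the lip on the opposite wall, so that it stays shut when you let go. Only push and press: do not pinch the flap or touch its inner face, do not lift or tip the box, keep it where it stands (a shift of a centimetre or two does no harm), and leave the mug, shakers, tape and tin standing where they are.

Things in the scene. Friction and masses are not known exactly. Their poses are not given: they have to be found in the camera images.
- box: Loose cardboard box, 1 kg, 215 (x) x 150 (y) mm, fork and spoon fixed inside. Origin: centre of underside; x along the flap's crease, -y side the lip wall, +y side the crease wall. Walls 4 mm thick, 55 mm high; the lip wall is 71.5 mm high and its full-length lip juts inward (y -75 to -51 mm, underside z 66.5, top z 71.5 mm). A sideways push of about 4 to 6 N slides the box.
- flap (a joint): Angle of the flap about its crease: 0 flat over the box, 1.57 upright, more leans outward (limit 2.3). Cardboard panel 4 mm thick, 201 mm along the crease, 116 mm from crease to free edge. The springy crease wants it at about 1.9 rad: let go untucked, the flat flap lifts again (under 1 N at the edge).
- tuck (a joint): How far the flap with its crease is pushed towards the lip (box -y): 0 at the start, 0.022 m at the stop; about 2 N friction, no spring. At 0 the flat flap's edge stops 8 mm short of the lip, at the stop 14 mm are under it. Pushed along before it is flat, it ends on top of the lip. The flat flap's top is at box z 62 mm, 4.5 mm below the lip.
- crease (a point): Middle of the crease; at the start at box (0, 73, 58) mm. The flap's inner face passes through it. The point shifts with the tuck.
- flap_edge (a point): Middle of the flap's free edge, half-way through its thickness, 116 mm from the crease.
- ridge (a point): Middle of the top of the thumb ridge on the flap's outer face: a straight cardboard rib parallel to the crease, 6 mm wide, 151 mm long, standing 8 mm above the face, its centre 86 mm from the crease (30 mm from the free edge).
- lip_edge (a point): Middle of the lower inner edge of the lip, at box (0, -51, 66.5) mm.
- flap_lining: White paper lining, 2 mm thick, on the flap's inner face (181 x 94 mm, 12 to 106 mm from the crease); not to be touched. Origin at the crease, axes as the flap's.
- mug: White mug, 86 x 116 mm with its handle, 91 mm high, left of the box at the back; origin at the centre of its underside. Bystander.
- salt: Salt shaker, 44 mm wide, 90 mm high, left at the front; origin under its centre. Bystander.
- pepper: Pepper shaker, 44 mm wide, 90 mm high, beside the box's lip wall; origin under its centre. Bystander.
- tape: Roll of packing tape lying flat, 94 mm across, 48 mm high, right at the front; origin under its centre. Bystander.
- tin: Food tin, 75 mm across, 58 mm high, behind the box; origin under its centre. Bystander.

How it is judged:
On the way, in this order (a step that is already met when the one before it is completed fails the run):
1. the flap has been folded over flat (value of joint flap below 0.12 rad).
2. its free edge is tucked beneath the lip (y of flap_edge in the frame of box below -0.061 m and z of flap_edge in the frame of box below 0.067 m), for 0.2 s.
At the end, for the whole second after the job is handed in: The flap's free edge is at least 10 mm in beneath the lip and below its underside, the flap lies flat (under 0.09 rad), the box stands level and at rest within 3 cm of where it was, and every bystander is within 3 cm of where it stood (all of step 2 and value of joint flap below 0.09 rad and linear speed of box below 0.01 m/s and angle between box's own z axis and vertical below 0.05 rad and height (world z) of box below 0.006 m and distance of each of box, mug, salt, pepper, tape, tin from where it was at the start of the episode below 0.03 m); the robot touches nothing.
It fails at once if the cutlery box is lifted or tipped (height (world z) of box above 0.012 m or angle between box's own z axis and vertical above 0.15 rad).
It fails at once if the cutlery box is shoved more than 3 cm from where it stood (distance of box from where it was at the start of the episode above 0.03 m).
It fails at once if a finger presses on the paper-lined inner face of the flap (pinching it, or levering it from inside) (contact force between the fingers and flap_lining above 1 N).
It fails at once if the mug, a shaker, the tape or the tin is moved more than 3 cm (distance of any of mug, salt, pepper, tape, tin from where it was at the start of the episode above 0.03 m).
It also fails if it takes over 38 s, if anything falls off the work surface, if the arm or the gripper's body presses on something with over 40 N, if the wrist force passes 120 N, or if a joint passes its speed limit or range.

## Working session

There is one attempt and no reset: what is moved stays moved. The work goes in short steps, Python scripts to look and compute and a shell command to move; the robot and the scene stay as the last step left them, time stands still between calls to the robot, and variables do not carry over. Pictures are saved under pics/ and viewed, at most 10 in all, crops included, and the job is handed in when it is done.

```bash
ls; mkdir -p pics
python3 - <<'E'
from rig import bot,camera
import cv2,numpy as np
for n in("scene","top"):
    c=camera(n); cv2.imwrite(f"pics/{n}0.png",c["color"][:,:,::-1]); print(n,c["fx"],c["cx"],c["cy"],c["rvec"],c["tvec"])
s=bot.observe(); print(s["time"],s["ee_pos"],np.round(s["ee_rot"],3),s["ft_force"])
E
```

```text
pics
scene 383.3898072966785 326.5496634912944 200.67390156018467 [ 2.2132768  -1.18713439  0.42901277] [-0.36078035  0.39998525  0.75178891]
top 408.00386694489316 315.2266335782594 204.21568114824225 [ 2.18307103 -2.15828799  0.11880689] [-0.07071691  0.59473421  1.31626772]
0.1 [0.2587177  0.62273682 0.2374865 ] [[-0.923  0.384 -0.001]
 [ 0.384  0.923 -0.002]
 [ 0.    -0.002 -1.   ]] [0.08286003 0.19140997 0.16975313]
```

View pics/scene0.png

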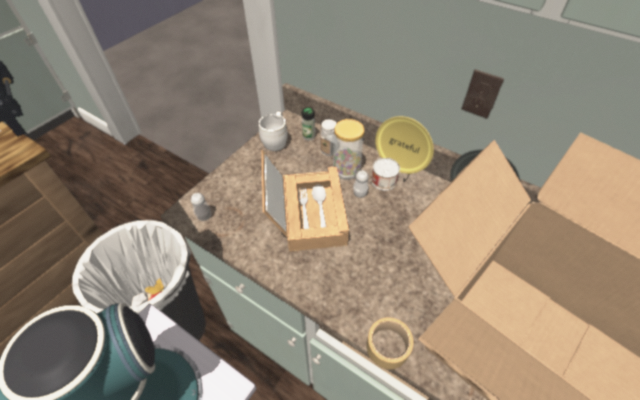

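View pics/top0.png

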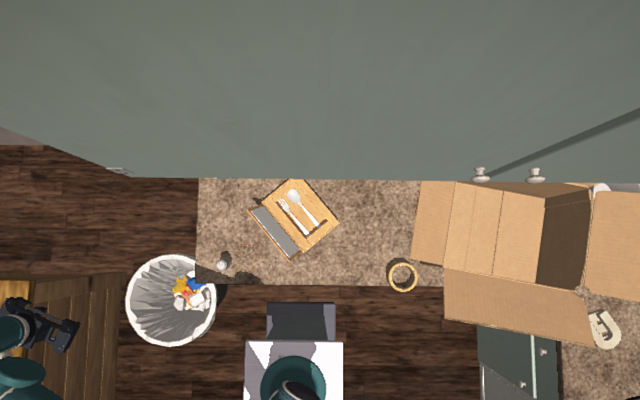

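The scene view shows the box at about (315,210), with the flap leaning out to its left (lining at 275,190) and the pepper at (361,183) by the lip wall. The mug is at (272,130), salt at (200,205), tape at (390,342) and tin at (385,175). In the top view the box is at about (297,218) with its flap on the lower left. I'll enlarge both.

Run:
```python
import cv2,numpy as np
a=cv2.imread("pics/scene0.png")[135:260,245:385]; b=cv2.imread("pics/top0.png")[168:268,235:355]
a=cv2.resize(a,None,fx=5,fy=5,interpolation=cv2.INTER_CUBIC)[:600]; cv2.imwrite("pics/a.png",a)
cv2.imwrite("pics/b.png",cv2.resize(b,None,fx=6,fy=6,interpolation=cv2.INTER_CUBIC))
```

```text
(no output)
```

View pics/a.png

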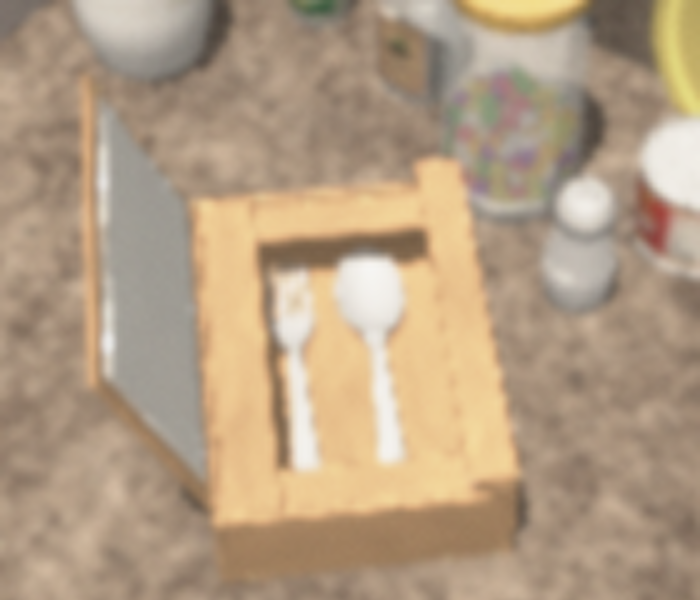

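View pics/b.png

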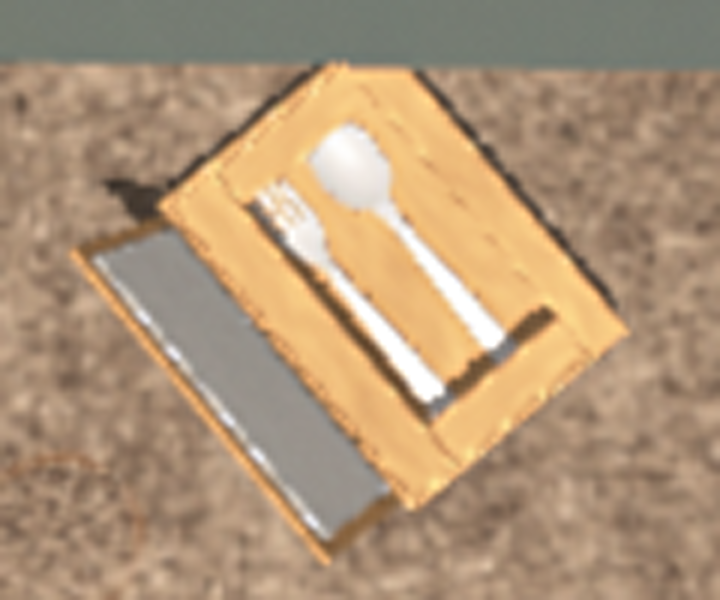

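The enlarged views show these corners, in full-image pixels:

| Point | Scene | Top |
|---|---|---|
| Crease wall corner, near | (287.6,239.4) | (303.3,252.7) |
| Crease wall corner, far | (284,175) | (261.7,201.8) |
| Lip wall corner, near | (349,230.6) | (339.7,223) |
| Flap edge, near | (264,212) | (289.5,261.3) |
| Flap edge, far | (262.6,152) | (247.5,209.7) |

```bash
cat > h.py <<'E'
import cv2,numpy as np
from rig import bot,camera
def P(c):
    R=cv2.Rodrigues(np.array(c["rvec"]))[0]; K=np.array([[c["fx"],0,c["cx"]],[0,c["fy"],c["cy"]],[0,0,1]]); return K,R,np.array(c["tvec"])
def ray(c,p,z):
    K,R,t=P(c); d=R.T@np.linalg.solve(K,[*p,1]); o=-R.T@t; return o+d*(z-o[2])/d[2]
def tri(c1,p1,c2,p2):
    M=[K@np.c_[R,t] for K,R,t in (P(c1),P(c2))]
    X=cv2.triangulatePoints(M[0],M[1],np.array(p1,float),np.array(p2,float)).ravel(); return X[:3]/X[3]
E
python3 - <<'E'
from h import *
np.set_printoptions(precision=4,suppress=True)
s,t=camera("scene"),camera("top")
for n,a,b,z in [("creaseN",(287.6,239.4),(303.3,252.7),.055),("creaseF",(284,175),(261.7,201.8),.055),("lipN",(349,230.6),(339.7,223),.0715),("flapN",(264,212),(289.5,261.3),None),("flapF",(262.6,152),(247.5,209.7),None)]:
    print(n,tri(s,a,t,b),*( [ray(s,a,z),ray(t,b,z)] if z else []))
for n,p,z in [("lipF",(337,167),.0715),("mug",(272,146),0),("saltbase",(203,217),0),("pepbase",(361,193),0),("tin",(383,186),0)]: print(n,ray(s,p,z))
E
```

```text
creaseN [ 0.4373 -0.0283  0.0569] [ 0.4391 -0.0286  0.055 ] [ 0.4364 -0.0273  0.055 ]
creaseF [0.5998 0.1079 0.0583] [0.6035 0.1083 0.055 ] [0.5989 0.1099 0.055 ]
lipN [ 0.5327 -0.1434  0.0719] [ 0.5338 -0.1444  0.0715] [ 0.532  -0.1424  0.0715]
flapN [0.4135 0.0092 0.1649]
flapF [0.5642 0.1377 0.1582]
lipF [ 0.6978 -0.0056  0.0715]
mug [0.7202 0.2511 0.    ]
saltbase [0.3962 0.231  0.    ]
pepbase [ 0.7084 -0.0827  0.    ]
tin [ 0.7671 -0.1225  0.    ]
```

Box centre is at about (0.567,-0.017), with box x along (0.767,0.642) and box y along (-0.642,0.767). The flap edge sits at box y of about 119 and z of about 161 mm, which matches roughly 1.95 rad, so the measurements hold up. Next I move outside the flap with tool x along box y.

```bash
python3 -m pendant '[-38,-39.5,0,0,0,27.4,-1,-38,-39.5,0,0,0,27.4,-1,-38,-39.5,0,0,0,27.4,-1,-38,-39.5,0,0,0,27.4,-1,-38,-39.5,0,0,0,27.4,-1,-38,-39.5,0,0,0,27.4,-1,-38,-39.5,0,0,0,27.4,-1,-38,-39.5,0,0,0,27.4,-1,-38,-39.5,0,0,0,27.4,-1,-38,-39.5,0,0,0,27.4,-1,-38,-39.5,0,0,0,27.4,-1,-38,-39.5,0,0,0,27.4,-1]'
cat >> h.py <<'E'
C=np.array([.567,-.017]); UX=np.array([.767,.642]); UY=np.array([-.642,.767])
def st():
    s=bot.observe(); p=s["ee_pos"]; f=s["ft_force"]; R=np.array(s["ee_rot"]); d=p[:2]-C
    print("t%.2f boxmm x%.1f y%.1f z%.1f | f x%.1f y%.1f z%.1f"%(s["time"],1e3*d@UX,1e3*d@UY,1e3*p[2],f[:2]@UX,f[:2]@UY,f[2]), "yaw toolx vs uy deg %.1f"%np.degrees(np.arctan2(R[:2,0]@UX,R[:2,0]@UY)), "tz",np.round(R[:,2],3))
E
python3 -c "from h import *; st()"
```

```text
time: 1.2
ee_pos: [0.441, 0.1556, 0.2389]
ee_rot: [[-0.643, 0.765, 0.001], [0.765, 0.643, 0.0], [-0.0, 0.001, -1.0]]
ft_force: [-0.0, -0.5, -0.0]
opening: 1.003
gripper_force: 0.0
t1.20 boxmm x14.2 y213.3 z238.9 | f x-0.3 y-0.4 z-0.0 yaw toolx vs uy deg -0.1 tz [ 0.001  0.    -1.   ]
```

```bash
python3 -m pendant '[-2,-1.4,4,0,0,0,-1,-3.5,-1.4,8,0,0,0,-1,-3.8,-1.4,11.4,0,0,0,-1,-3.8,-1.4,11.4,0,0,0,-1,-3.8,-1.4,11.4,0,0,0,-1]'>/dev/null
python3 - <<'E'
from h import *; st()
for n in("scene",): 
    c=camera(n)["color"][:,:,::-1][100:270,200:400]; cv2.imwrite("pics/c1.png",cv2.resize(c,None,fx=3.5,fy=3.5))
E
```

```text
t1.62 boxmm x-0.9 y177.8 z122.8 | f x1.0 y0.1 z-1.2 yaw toolx vs uy deg -0.0 tz [-0.006 -0.001 -1.   ]
```

View pics/c1.png

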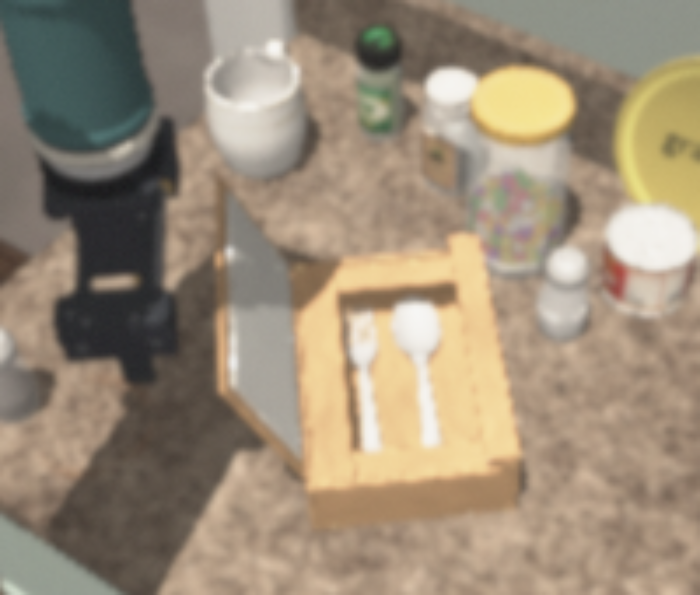

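The gripper stands outside the flap, with its fingers left of the flap's outer face at about (140,370) in this crop. Nothing has been touched. Now I sweep inwards.

```bash
python3 -m pendant '[-1.8,0,0,0,0,0,-1,-3.3,0,0,0,0,0,-1,-4.6,0,0,0,0,0,-1,-5.6,0,0,0,0,0,-1,-6.6,0,0,0,0,0,-1,-7.5,0,0,0,0,0,-1,-8.3,0,0,0,0,0,-1,-9.1,0,0,0,0,0,-1,-9.9,0,0,0,0,0,-1,-10.7,0,0,0,0,0,-1,-11.5,0,0,0,0,0,-1,-12.2,0,0,0,0,0,-1]'>/dev/null
python3 - <<'E'
from h import *; st()
for n in("scene",): 
    c=camera(n)["color"][:,:,::-1][100:270,200:400]; cv2.imwrite("pics/c2.png",cv2.resize(c,None,fx=3.5,fy=3.5))
E
```

```text
t2.67 boxmm x1.1 y54.4 z124.1 | f x-0.3 y1.4 z-1.2 yaw toolx vs uy deg -0.1 tz [-0.002 -0.    -1.   ]
```

View pics/c2.png

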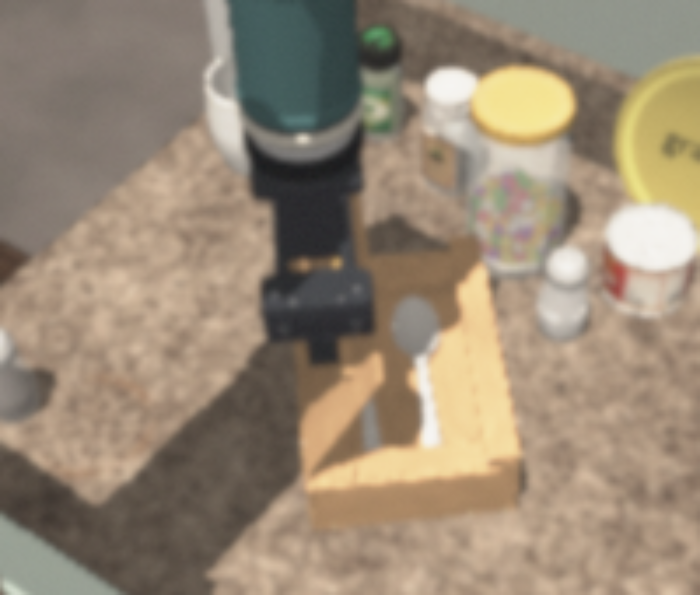

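The flap is past upright and leaning inwards, and the box hasn't moved. I continue along the arc.

```bash
python3 -m pendant '[-1,0,0.3,0,0,0,-1,-1.8,0,0.9,0,0,0,-1,-2.4,0,1.5,0,0,0,-1,-2.9,0,2.1,0,0,0,-1,-3.3,0,2.7,0,0,0,-1,-3.7,0,3.4,0,0,0,-1,-3.9,0,4,0,0,0,-1,-4.2,0,4.6,0,0,0,-1,-4.4,0,5.2,0,0,0,-1,-4.5,0,5.6,0,0,0,-1,-4.5,0,5.6,0,0,0,-1]'>/dev/null
python3 -c "from h import *; st()"
python3 -m pendant '[0,0,0.2,0,0,0,-1,0,0,0.4,0,0,0,-1,0,0,0.5,0,0,0,-1,0,0,0.5,0,0,0,-1]'>/dev/null
python3 -c "from h import *; st()"
```

```text
t3.63 boxmm x1.3 y10.2 z67.5 | f x1.4 y0.4 z1.2 yaw toolx vs uy deg -0.1 tz [-0.001  0.    -1.   ]
t3.97 boxmm x1.5 y9.8 z63.7 | f x-0.9 y-0.3 z0.5 yaw toolx vs uy deg -0.1 tz [ 0. -0. -1.]
```

Noise is about 1 N, so I press a little further in small steps.

```bash
for i in 1 2; do python3 -m pendant '[0,0,0.1,0,0,0,-1,0,0,0.15,0,0,0,-1,0,0,0.15,0,0,0,-1,0,0,0.15,0,0,0,-1]'>/dev/null
python3 -c "from h import *; st()"; done
```

```text
t4.30 boxmm x1.7 y9.7 z62.3 | f x-2.4 y-1.4 z1.8 yaw toolx vs uy deg -0.1 tz [ 0. -0. -1.]
t4.63 boxmm x1.8 y9.7 z61.4 | f x-1.7 y-0.2 z5.2 yaw toolx vs uy deg -0.1 tz [ 0. -0. -1.]
```

Contact at z of about 62 mm with a 5 N press means the flap is flat. I check by picture before pushing along.

Run:
```python
from h import *
c=camera("scene")["color"][:,:,::-1][130:270,240:400]; cv2.imwrite("pics/c3.png",cv2.resize(c,None,fx=4,fy=4,interpolation=cv2.INTER_CUBIC))
```

```text
(no output)
```

View pics/c3.png

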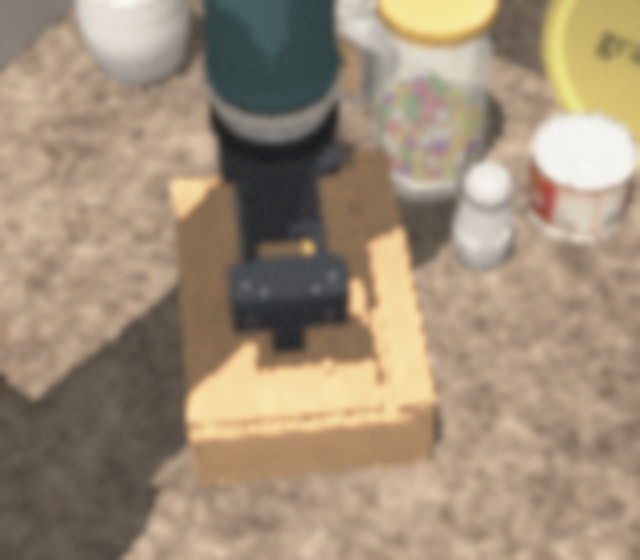

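The flap lies flat, with a dark gap left at the lip around (380,375). The finger (290,335) stands behind the ridge. I push along towards box -y.

```bash
python3 -m pendant '[-0.3,0,0,0,0,0,-1,-0.6,0,0,0,0,0,-1,-0.9,0,0,0,0,0,-1,-1.2,0,0,0,0,0,-1,-1.4,0,0,0,0,0,-1,-1.6,0,0,0,0,0,-1,-1.6,0,0,0,0,0,-1]'>/dev/null
python3 -c "from h import *; st()"; for i in 1 2; do
python3 -m pendant '[-0.2,0,0,0,0,0,-1,-0.4,0,0,0,0,0,-1,-0.6,0,0,0,0,0,-1,-0.6,0,0,0,0,0,-1]'>/dev/null
python3 -c "from h import *; st()"; done
```

```text
t5.27 boxmm x1.9 y-6.3 z61.4 | f x-2.0 y0.5 z6.5 yaw toolx vs uy deg -0.1 tz [ 0.  0. -1.]
t5.60 boxmm x2.0 y-12.0 z61.4 | f x-2.2 y1.9 z6.7 yaw toolx vs uy deg -0.1 tz [-0.     0.001 -1.   ]
t5.93 boxmm x2.2 y-17.2 z61.2 | f x-1.0 y4.9 z6.7 yaw toolx vs uy deg -0.1 tz [-0.001  0.002 -1.   ]
```

```bash
python3 -m pendant '[-0.2,0,0,0,0,0,-1,-0.3,0,0,0,0,0,-1,-0.3,0,0,0,0,0,-1]'>/dev/null
python3 - <<'E'
from h import *
st()
c=camera("scene")["color"][:,:,::-1][130:270,240:400]; cv2.imwrite("pics/c4.png",cv2.resize(c,None,fx=4,fy=4,interpolation=cv2.INTER_CUBIC)); st()
E
```

```text
t6.18 boxmm x2.2 y-20.1 z61.2 | f x-0.3 y3.8 z6.7 yaw toolx vs uy deg -0.1 tz [-0.001  0.002 -1.   ]
t6.23 boxmm x2.2 y-20.1 z61.2 | f x-0.3 y3.6 z6.3 yaw toolx vs uy deg -0.1 tz [-0.001  0.002 -1.   ]
```

View pics/c4.png

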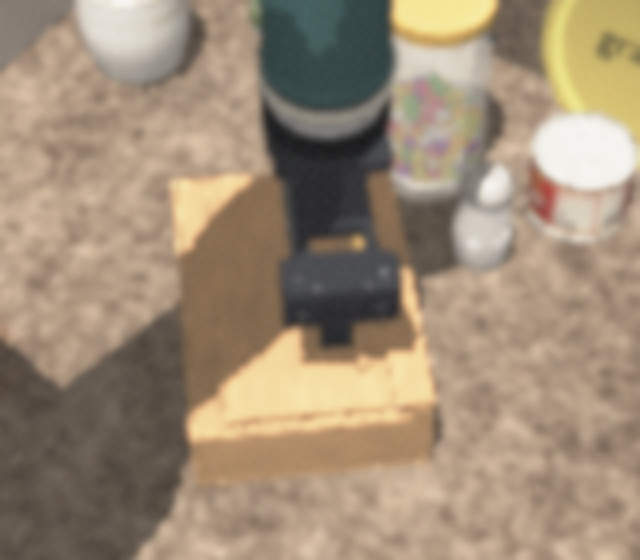

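The box has kept its place (corners still about (190,435) and (432,405)), and the flap is going under the lip. I push on to the stop.

```bash
for i in 1 2 3; do
python3 -m pendant '[-0.1,0,0,0,0,0,-1,-0.2,0,0,0,0,0,-1,-0.2,0,0,0,0,0,-1]'>/dev/null
python3 -c "from h import *; st()"; done
```

```text
t6.48 boxmm x1.9 y-20.7 z60.9 | f x-0.5 y7.9 z9.2 yaw toolx vs uy deg -0.1 tz [-0.003  0.003 -1.   ]
t6.73 boxmm x1.9 y-21.9 z60.8 | f x0.6 y9.4 z9.8 yaw toolx vs uy deg -0.1 tz [-0.005  0.004 -1.   ]
t6.98 boxmm x2.0 y-23.8 z60.8 | f x0.4 y10.5 z9.7 yaw toolx vs uy deg -0.1 tz [-0.005  0.004 -1.   ]
```

The stop is reached: force has risen to about 10 N and the box has crept about 3 mm. I unload diagonally and lift off.

```bash
python3 -m pendant '[0.1,0,-0.15,0,0,0,-1,0.25,0,-0.3,0,0,0,-1,0.5,0,-0.6,0,0,0,-1,0.6,0,-1.5,0,0,0,-1,0.6,0,-4,0,0,0,-1,0.6,0,-7,0,0,0,-1,2,0,-10,0,0,0,-1,5,0,-12,0,0,0,-1,8,0,-13,0,0,0,-1,12,0,-13,0,0,0,-1,15,0,-13,0,0,0,-1,15,0,-13,0,0,0,-1]'>/dev/null
python3 - <<'E'
from h import *
st()
c=camera("scene")["color"][:,:,::-1][130:270,240:400]; cv2.imwrite("pics/c5.png",cv2.resize(c,None,fx=4.2,fy=4.2,interpolation=cv2.INTER_CUBIC)[:600]); st()
E
```

```text
t7.98 boxmm x1.0 y126.9 z191.4 | f x-0.2 y0.9 z0.2 yaw toolx vs uy deg -0.3 tz [-0.001  0.002 -1.   ]
t8.03 boxmm x1.4 y124.7 z191.5 | f x-0.1 y-0.5 z0.5 yaw toolx vs uy deg -0.3 tz [ 0.001  0.    -1.   ]
```

View pics/c5.png

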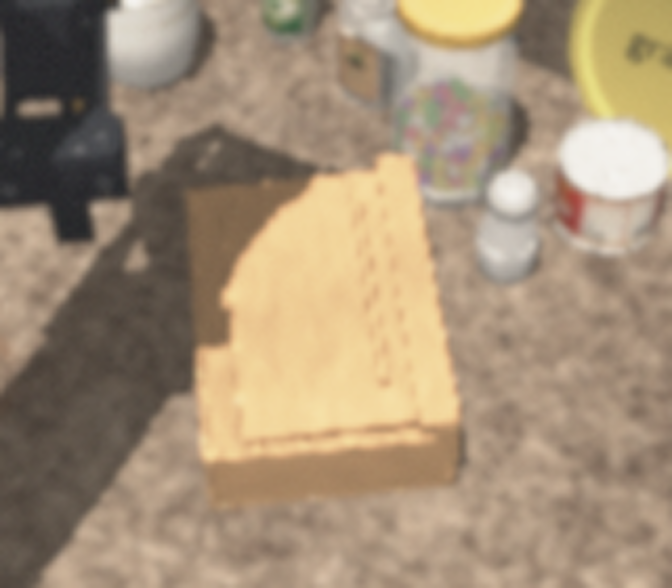

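The flap stays shut with its edge under the lip, and the ridge runs beside the lip at (375,300). The crease side now sits inside the wall (flap corner (241,445), box corner (210,460) in the crop). I check the amount by casting rays.

Run:
```python
from h import *
s=camera("scene"); f=lambda u,v:(u/4.2+240,v/4.2+130)
for n,p,z in [("flapcorner",f(242,440),.062),("boxcornerCrease",f(210,460),.055),("creaseedge mid",f(203,420),.055),("flap left mid",f(240,400),.062),("lip outer near",f(460,422),.0715),("ridge near end",f(385,385),.070)]:
    d=ray(s,p,z)[:2]-C; print(n,np.round(1e3*np.array([d@UX,d@UY]),1))
```

```text
flapcorner [-99.4  48.2]
boxcornerCrease [-106.5   67.5]
creaseedge mid [-78.1  70.1]
flap left mid [-71.   47.5]
lip outer near [-107.   -77.7]
ridge near end [-75.2 -38. ]
```

The ridge is 40 mm from the lip's outer face, which is the full-tuck value. The box has shifted about 3–4 mm, and the robot is clear.

```bash
python3 -c "
from rig import ticket; print(ticket.job_done())"
```

```text
the job is handed in; nothing more can be done
None
```

I closed the box and handed the job in after about 8 s of robot time: the flap is flat and tucked fully under the lip, and it stayed shut when released; the box slid about 3–4 mm, I touched none of the bystanders, and no verdict came back.

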